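# Jog the workshop press from the gearbox bench

## Task

Jog the ram of the workshop press down a little: on the jog box with the red-knobbed lever, tilt the lever well over towards the green band at one end of its box, keep it there for about a second, then let it spring back upright and come away. Do not push the red lever over towards the white band, and leave the yellow-knobbed lever alone.

Things in the scene. Friction and masses are not known exactly. Their poses are not given: they have to be found in the camera images.
- red_knob (a point): Centre of the red ball knob, 34 mm across, on an upright 10 mm steel lever; 155 mm above the bench at rest. The lever pivots 100 mm below it and swings only in this point's y-z plane. Axes turn with the lever: at rest z is up, y level towards the green band (22 mm wide, across the box top, 57 mm from the lever); a white band lies opposite. Other things stay 110 mm or more away.
- red_lever (a joint): Tilt in rad: 0 upright, + towards the green band, - towards the white, stops at +-0.5. A spring (0.8 N m/rad; 3 N at the knob at 0.4 rad) recentres it promptly, with no overswing. From 0.3 (knob 30 mm over) it is well over; at 0.4 the knob is 39 mm over and 8 mm lower. Its fixed grey box is 100 x 150 (along y) x 55 mm high, centred under the knob; a rubber boot reaches 73 mm high.
- yellow_knob (a point): Centre of the yellow ball knob on the other jog box, alike in all but the knob's colour (same sizes, axes and bands). The boxes may stand turned any way on the bench and may have changed places; their centres are at least 240 mm apart. No bystander near them is taller than 200 mm.
- yellow_lever (a joint): Tilt of the yellow lever in rad, as for the red one; it rests at 0 and should stay there.
Mind the look-alikes: they are no part of the job. What is shaped like the part that bears red_knob but purple is not meant.

How it is judged (in metres and radians):
On the way, in this order (a step that is already met when the one before it is completed fails the run):
1. the red lever is tilted at least 0.3 rad towards the green band and kept there for 0.6 s (value of joint red_lever above 0.3 rad), for 0.6 s.
2. the red lever is back upright, within 0.08 rad (value of joint red_lever between -0.08 and 0.08 rad), for 0.2 s.
At the end, for the whole second after the job is handed in: Both levers stand upright within 0.08 rad (about 5 degrees), the red one after having been tilted at least 0.3 rad towards the green band for 0.6 s (all of step 2 and value of joint yellow_lever between -0.08 and 0.08 rad); the robot touches nothing.
It fails at once if the red lever is pushed more than 0.2 rad towards the white band (value of joint red_lever below -0.2 rad).
It fails at once if the yellow lever is tilted more than 0.15 rad either way (value of joint yellow_lever above 0.15 rad or value of joint yellow_lever below -0.15 rad).
It also fails if it takes over 32 s, if anything falls off the work surface, if the arm or the gripper's body presses on something with over 40 N, if the wrist force passes 120 N, or if a joint passes its speed limit or range.

## Robot

A 6-joint arm with a two-finger parallel gripper is mounted at the origin on the work surface. World frame = base frame: x ahead of the robot, y to its left, z up, the work surface at z = 0. Lengths are in m, angles in degrees, forces in N, time in s.
With the tool pointing down it reaches from about 0.4 to 0.825 m from the base axis. Payload 7 kg.
Tool frame: the origin (TCP) lies on the centre line of the jaws, within the pads' length; the fingertips stand r.tip_reach ahead of it and the grasp point (between the pads) is the TCP (r.tip_reach is the distance from the TCP to the fingertips, in m); z points along the fingers, y is the line along which they close (so a half turn about z gives the same grasp; the last joint's range is limited). The gripper opens to 88 mm and grips with 3 to 60 N. Pads are 19 mm wide; open, the fingers measure 130 mm over their backs; the gripper's body (78 mm by 193 mm) begins 47 mm behind the grasp point.
Start: joints at [-54.311, 20.546, 0.682, 0, -70.136, -16.507], TCP at [0.222, -0.638, 0.246] pointing down, gripper open.
Joint ranges: [-176.03, 176.03], [-82.01, 121.73], [-58.28, 71.71], [-173.87, 95.51], [-174.79, -0.11], [-173.66, 173.66]. Speed limits (degrees/s): [136.94, 136.94, 172.46, 180, 180, 180].

## Interface

Orientations are given as [roll, pitch, yaw] about the fixed x, y, z axes, in that order (R = Rz(yaw) Ry(pitch) Rx(roll)).
In Python, from plant import sensors, cams, r gives the robot as it stands.
- The arm moves only by the tool drive_tool, never from a script. Its argument "rows" is a list of rows, each an object of numbers: "fingers": the gripper's target within -1 to 1 (fully open at 1, half-way at 0, shut at -1); "x", "y", "z": the shift along the tool's x, y, z in m; "spin": the turn about the tool's z in rad. A call has 1 to 10 rows; each row is the pose to reach, as a shift and turn from the pose commanded when the call began, along the tool's axes at that moment; what a row does not reach only later rows make up. A row lasts 1/8 s, in which the tool goes at most 62.5 mm and 10.7 degrees, less where a joint would pass 70% of its speed; a pose out of reach is approached as far as the arm can. A call with a gripper value outside its range is refused whole. The fingers move at their own pace and stop on an object; "newtons" is the grip in N (left out, the last holds). Time passes only in rows, so rows that repeat a pose let the fingers close. It gives the time, the measured TCP pose, the force, the opening and the grip force at its end, in the units of the state.
- sensors.get_state(): the state, without advancing time (a new reading comes with each control period).
- cams.capture(name): name is "scene" or "top" or "wrist"; returns a dict with "pixels" (420x560x3 uint8, red, green, blue), "intrinsics" (3x3 intrinsics, pixels), "eye" and "orientation" of the camera in the world; the wrist camera has in their place "T_tool_cam" (4x4, takes a point from camera to tool coordinates, whose origin is the TCP and whose axes are the flange's). Camera axes: x right, y up, looking along -z (the intrinsics and any distortion apply to the point x, -y, -z); pixel columns grow to the right and rows downward; lengths in m; the calibration is good to about 2 mm. A picture is of the moment at which its call begins: read the wrist's pose just before it. There is no depth.
- r.close_job(): hands the job in; it is judged then, once.
The state is a dict: "time_s": time; "joints": joint angles; "qd": joint speeds; "joint_torque": joint torques, N m; "tcp_pos": TCP position; "eef_rot": TCP orientation; "contact_force": force on the tool from outside, world axes, zero at the start; "moment": the same for the moment, N m; "gripper_width": finger opening in m; "gripper_force": force on a finger pad.
Only numpy, scipy, OpenCV 4.12 (cv2) and the standard library are available. Lean on these libraries where they do the work, as an engineer would, in place of code of your own. Each camera call takes 0.05 s, during which the arm holds its last target. There are 200 camera calls.

## Working session

There is one attempt and no reset: what is moved stays moved. The work goes in short steps, Python scripts to look and compute and a tool call to move; the robot and the scene stay as the last step left them, time stands still between calls to the robot, and variables do not carry over. Pictures are saved under pics/ and viewed, at most 10 in all, crops included, and the job is handed in when it is done.

Besides the shell and the picture viewer there is one more tool, called after "Call:" as name(argument=value, ...), one argument or row to a line, values as JSON. drive_tool: Moves the arm, as the interface text tells. Its arguments: {"type":"object","properties":{"rows":{"type":"array"},"newtons":{"type":"number"}},"required":["rows"]}

```bash
mkdir -p pics
cat > h.py <<'E'
import numpy as np, cv2
from plant import sensors, cams, r
from scipy.spatial.transform import Rotation as R
def cap(name):
    s=sensors.get_state(); c=cams.capture(name); K=np.array(c["intrinsics"])
    if "eye" in c: 
        o=np.array(c["orientation"],float); 
        Rm=o if o.shape==(3,3) else (R.from_euler('xyz',o,degrees=True).as_matrix() if o.size==3 else None)
        e=np.array(c["eye"])
    else:
        T=np.array(c["T_tool_cam"]); Rt=R.from_euler('xyz',s["eef_rot"],degrees=True).as_matrix()
        Rm=Rt@T[:3,:3]; e=Rt@T[:3,3]+np.array(s["tcp_pos"])
    return c,K,Rm,e
def ray(px,K,Rm,c=None):
    d=np.linalg.inv(K)@np.array([px[0],px[1],1.]); d=Rm@(d*[1,-1,-1]); return d/np.linalg.norm(d)
def onplane(px,K,Rm,e,z):
    d=ray(px,K,Rm); return e+d*(z-e[2])/d[2]
E
python3 - <<'E'
from h import *
for n in("scene","top"):
    c,K,Rm,e=cap(n); print(n,{k:np.round(v,3).tolist() if k!='pixels' else 0 for k,v in c.items() if k!='pixels'})
    cv2.imwrite(f"pics/{n}1.png",c["pixels"][:,:,::-1])
print(sensors.get_state(), r.tip_reach)
E
```

```text
scene {'intrinsics': [[462.134, 0.0, 286.583], [0.0, 462.134, 213.846], [0.0, 0.0, 1.0]], 'eye': [0.961, 0.046, 0.684], 'orientation': [42.307, -0.669, 97.041]}
top {'intrinsics': [[448.492, 0.0, 277.727], [0.0, 448.492, 213.613], [0.0, 0.0, 1.0]], 'eye': [0.374, 0.01, 0.91], 'orientation': [4.449, 0.609, -89.678]}
{'time_s': 0.1, 'joints': array([-5.43093540e+01,  2.05880643e+01,  6.40041584e-01, -1.59074215e-02,
       -7.01346532e+01, -1.65069209e+01]), 'qd': array([ 0.10354266, -0.05503377,  0.08703846,  0.13498258,  0.03349131,
       -0.115408  ]), 'joint_torque': array([-2.29814890e-03, -5.84161198e+01,  2.93753242e+01,  7.01544151e+00,
        1.02985388e-02, -5.28675787e-05]), 'tcp_pos': array([ 0.22164868, -0.63715993,  0.24472156]), 'eef_rot': array([ 1.79916482e+02, -9.15427130e-03, -1.60821685e+02]), 'contact_force': array([-0.02806115, -0.18334426,  0.52653625]), 'moment': array([-0.03857187,  0.02015021, -0.03675297]), 'gripper_force': 0.0, 'gripper_width': 0.0875031239960031} 0.019
```

View pics/scene1.png

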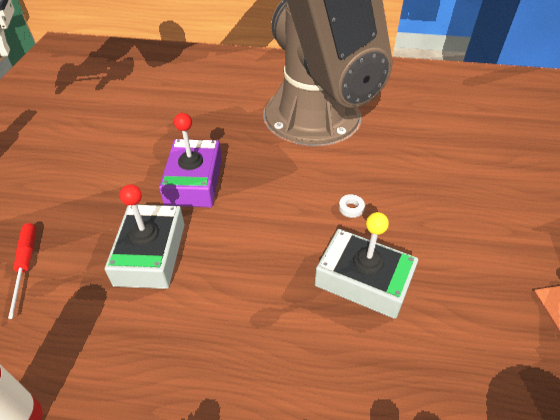

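View pics/top1.png

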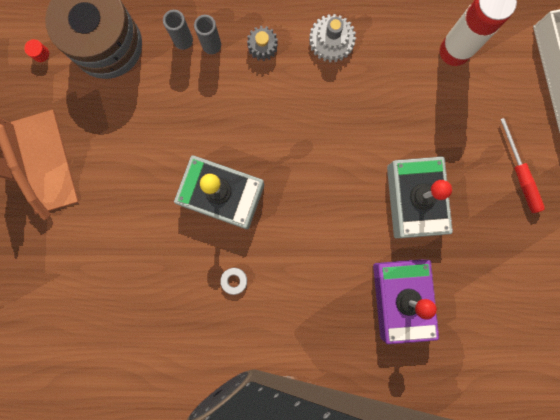

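The top view shows the grey red-knobbed box with its knob at (441,189). Its green band is at (420,166) and its white band at (426,228). The purple look-alike's knob is at (425,308), and the yellow one is at (210,184). In the scene view the real red knob is at (131,195).

```bash
cat >> h.py <<'E'
def blob(img,seed,kind,rad=25):
    hsv=cv2.cvtColor(img,cv2.COLOR_RGB2HSV).astype(int); H,S,V=hsv[...,0],hsv[...,1],hsv[...,2]
    m={'red':((H<6)|(H>172))&(S>190)&(V>110),'green':(H>45)&(H<80)&(S>120)&(V>60),'white':(S<40)&(V>215)}[kind]
    w=np.zeros(m.shape,np.uint8); cv2.circle(w,seed,rad,1,-1); m=(m&(w>0)).astype(np.uint8)
    n,l,st,ce=cv2.connectedComponentsWithStats(m); i=1+np.argmax(st[1:,4])
    cs,_=cv2.findContours((l==i).astype(np.uint8),cv2.RETR_EXTERNAL,cv2.CHAIN_APPROX_NONE)
    k=max(cs,key=cv2.contourArea)
    if kind=='red': return cv2.minEnclosingCircle(k)
    return cv2.minAreaRect(k)
def tri(e1,d1,e2,d2):
    A=np.stack([d1,-d2],1); t=np.linalg.lstsq(A,e2-e1,rcond=None)[0]
    p,q=e1+t[0]*d1,e2+t[1]*d2; return (p+q)/2,np.linalg.norm(p-q)
E
python3 - <<'E'
from h import *
V={n:cap(n) for n in("scene","top")}
def do(kind,s,t,rad=25):
    o={}
    for n,sd in(("scene",s),("top",t)):
        c,K,Rm,e=V[n]; b=blob(c["pixels"],sd,kind,rad); o[n]=(e,ray(b[0],K,Rm)); print(n,kind,np.round(b[0],1),np.round(b[1],1))
        if kind!='red': print('  plane55',onplane(b[0],K,Rm,e,.055).round(4))
    print(' tri',*tri(*o["scene"],*o["top"]))
do('red',(131,195),(441,189),18)
do('red',(183,121),(425,308),18)
do('green',(136,261),(420,166),40)
do('white',(167,210),(426,228),30)
E
```

```text
scene red [130.  194.6] 11.0
top red [441.3 189.1] 10.1
 tri [ 0.47548868 -0.25854259  0.15567714] 0.00161432576465035
scene red [182.4 121.2] 9.0
top red [425.8 308.3] 10.2
 tri [ 0.2765568  -0.22843072  0.15643807] 0.0016768835282037994
scene green [135. 260.] [53.7 11.3]
  plane55 [ 0.5301 -0.2559  0.055 ]
top green [419.9 167.2] [10.7 43.8]
  plane55 [ 0.5309 -0.2535  0.055 ]
 tri [ 0.53097094 -0.25421436  0.05615466] 0.00213270189566967
scene white [158. 222.] [41.1 33.3]
  plane55 [ 0.4429 -0.2439  0.055 ]
top white [436.2 225.2] [11.5 25.3]
  plane55 [ 0.4195 -0.2823  0.055 ]
 tri [ 0.4185715  -0.27416633  0.02835809] 0.032979621172543966
```

The red knob triangulates to (0.475, -0.259, 0.156), against an expected height of 0.155. Green lies at about +4.5° from +x, 56 mm away. I'll hover over the knob with the closing line along the swing, so the open fingers straddle it.

Call:
drive_tool(
  rows=[
    {"x":0,"y":0,"z":-0.02,"spin":-0.13,"fingers":1},
    {"x":-0.04,"y":0.03,"z":-0.02,"spin":-0.28,"fingers":1},
    {"x":-0.085,"y":0.064,"z":-0.02,"spin":-0.44,"fingers":1},
    {"x":-0.13,"y":0.098,"z":-0.02,"spin":-0.6,"fingers":1},
    {"x":-0.175,"y":0.132,"z":-0.02,"spin":-0.76,"fingers":1},
    {"x":-0.22,"y":0.166,"z":-0.02,"spin":-0.92,"fingers":1},
    {"x":-0.265,"y":0.2,"z":-0.02,"spin":-1.08,"fingers":1},
    {"x":-0.31,"y":0.234,"z":-0.02,"spin":-1.2,"fingers":1},
    {"x":-0.345,"y":0.26,"z":-0.02,"spin":-1.314,"fingers":1},
    {"x":-0.364,"y":0.274,"z":-0.02,"spin":-1.314,"fingers":1},
  ],
)

```text
time_s: 1.45
tcp_pos: [0.4765, -0.2572, 0.2656]
eef_rot: [-180.0, 0.0, -85.3]
contact_force: [0.4, -0.7, -0.5]
gripper_width: 0.0878
gripper_force: 0.0
```

Run:
```python
from h import *
c,K,Rm,e=cap("wrist"); s=sensors.get_state()
print(s["time_s"],s["tcp_pos"],s["eef_rot"],s["joints"])
cv2.imwrite("pics/w1.png",c["pixels"][:,:,::-1])
P=lambda p:(lambda q:(K@[q[0],-q[1],-q[2]])[:2]/-q[2])(Rm.T@(np.array(p)-e))
print("expected knob px",P([.4755,-.2585,.1557]))
```

```text
1.5 [ 0.47751412 -0.25622438  0.26549465] [-1.79963969e+02  1.85557183e-02 -8.53869410e+01] [-7.50738759e+00  7.24004184e+00 -1.44023912e+01 -2.76631134e-02
 -6.83262377e+01  1.21306503e+01]
expected knob px [282.44776789 207.05500936]
```

View pics/w1.png

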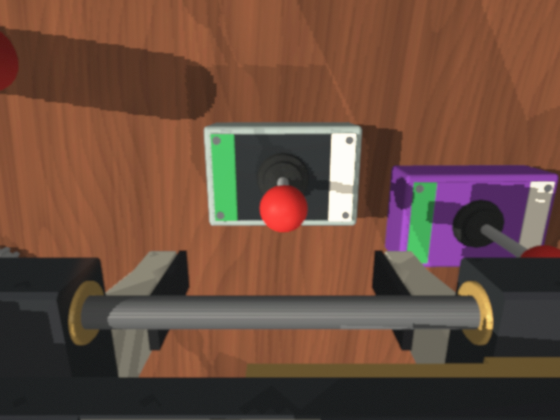

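The wrist view confirms the grey box with the red knob at (283,207), exactly as predicted. The green band is on the left (tool -y), the box is aligned with the tool, and the knob is centred between the jaws. Next I descend and push.

Call:
drive_tool(
  rows=[
    {"x":0.002,"y":0.001,"z":0.04,"fingers":1},
    {"x":0.002,"y":0.001,"z":0.08,"fingers":1},
    {"x":0.002,"y":0.001,"z":0.105,"fingers":1},
    {"x":0.002,"y":0.001,"z":0.115,"fingers":1},
    {"x":0.002,"y":0.001,"z":0.115,"fingers":1},
    {"x":0.002,"y":-0.01,"z":0.115,"fingers":1},
    {"x":0.002,"y":-0.02,"z":0.115,"fingers":1},
    {"x":0.002,"y":-0.028,"z":0.115,"fingers":1},
    {"x":0.002,"y":-0.035,"z":0.115,"fingers":1},
    {"x":0.002,"y":-0.035,"z":0.115,"fingers":1},
  ],
)

```text
invalid input
```

Run:
```python
from h import *
s=sensors.get_state();print(s["tcp_pos"],s["contact_force"])
for n,sd in(("scene",(130,205)),("top",(441,180))):
    c,K,Rm,e=cap(n); cv2.imwrite(f"pics/{n}2.png",c["pixels"][:,:,::-1])
    try: b=blob(c["pixels"],sd,'red',30); print(n,b, onplane(b[0],K,Rm,e,.154))
    except Exception as x: print(n,x)
```

```text
[ 0.47751412 -0.25622438  0.26549465] [1.5580661  0.87356803 0.68678225]
scene ((130.04054260253906, 194.6081085205078), 11.047591209411621) [ 0.4738428  -0.26041678  0.154     ]
top attempt to get argmax of an empty sequence
```

Call:
drive_tool(
  rows=[
    {"x":0.002,"y":0.001,"z":0.04,"spin":0,"fingers":1},
    {"x":0.002,"y":0.001,"z":0.08,"spin":0,"fingers":1},
    {"x":0.002,"y":0.001,"z":0.105,"spin":0,"fingers":1},
    {"x":0.002,"y":0.001,"z":0.115,"spin":0,"fingers":1},
    {"x":0.002,"y":0.001,"z":0.115,"spin":0,"fingers":1},
    {"x":0.002,"y":-0.01,"z":0.115,"spin":0,"fingers":1},
    {"x":0.002,"y":-0.02,"z":0.115,"spin":0,"fingers":1},
    {"x":0.002,"y":-0.028,"z":0.115,"spin":0,"fingers":1},
    {"x":0.002,"y":-0.035,"z":0.115,"spin":0,"fingers":1},
    {"x":0.002,"y":-0.035,"z":0.115,"spin":0,"fingers":1},
  ],
)

```text
time_s: 2.85
tcp_pos: [0.511, -0.2583, 0.1504]
eef_rot: [180.0, 0.0, -85.5]
contact_force: [-0.3, -0.3, 0.5]
gripper_width: 0.0879
gripper_force: 0.3
```

Run:
```python
from h import *
s=sensors.get_state();print(s["time_s"],s["tcp_pos"],s["contact_force"])
for n,sd in(("scene",(130,205)),("wrist",(280,210))):
    c,K,Rm,e=cap(n); cv2.imwrite(f"pics/{n}2.png",c["pixels"][:,:,::-1])
    try: b=blob(c["pixels"],sd,'red',60 if n=="wrist" else 30); print(n,b, onplane(b[0],K,Rm,e,.154))
    except Exception as x: print(n,x)
```

```text
2.85 [ 0.51098979 -0.25827384  0.15041512] [-0.34642641 -0.28676963  0.45889001]
scene ((132.0, 199.0), 9.219644546508789) [ 0.48286338 -0.25394183  0.154     ]
wrist attempt to get argmax of an empty sequence
```

View pics/scene2.png

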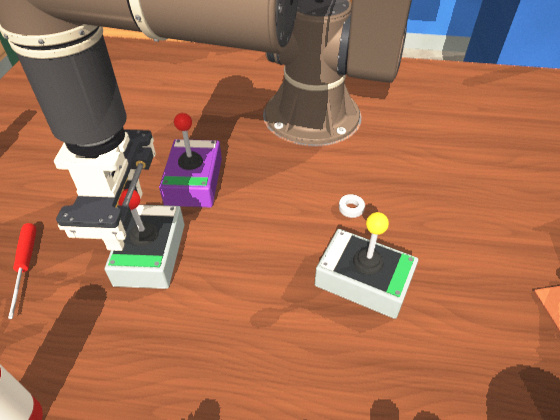

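The scene view shows the knob at (132,199) between the fingers, with the rear finger just touching it and the lever tilted about 8 mm. Next I push another 32 mm and hold.

Call:
drive_tool(
  rows=[
    {"x":0,"y":-0.012,"z":0,"spin":0,"fingers":1},
    {"x":0,"y":-0.024,"z":0.002,"spin":0,"fingers":1},
    {"x":0,"y":-0.032,"z":0.004,"spin":0,"fingers":1},
    {"x":0,"y":-0.032,"z":0.004,"spin":0,"fingers":1},
    {"x":0,"y":-0.032,"z":0.004,"spin":0,"fingers":1},
  ],
)

```text
time_s: 3.58
tcp_pos: [0.5421, -0.2559, 0.1463]
eef_rot: [180.0, 0.0, -85.5]
contact_force: [-3.1, -1.4, 0.4]
gripper_width: 0.0873
gripper_force: 1.6
```

Run:
```python
from h import *
s=sensors.get_state();print(s["time_s"],s["tcp_pos"],s["contact_force"],s["gripper_width"],s["gripper_force"])
c,K,Rm,e=cap("scene"); cv2.imwrite("pics/s3.png",cv2.resize(c["pixels"][100:310,40:320,::-1],None,fx=2.5,fy=2.5))
```

```text
3.575 [ 0.54212965 -0.25594256  0.14630942] [-3.05928141 -1.38358166  0.44109635] 0.08725621836992248 1.5689412876963615
```

View pics/s3.png

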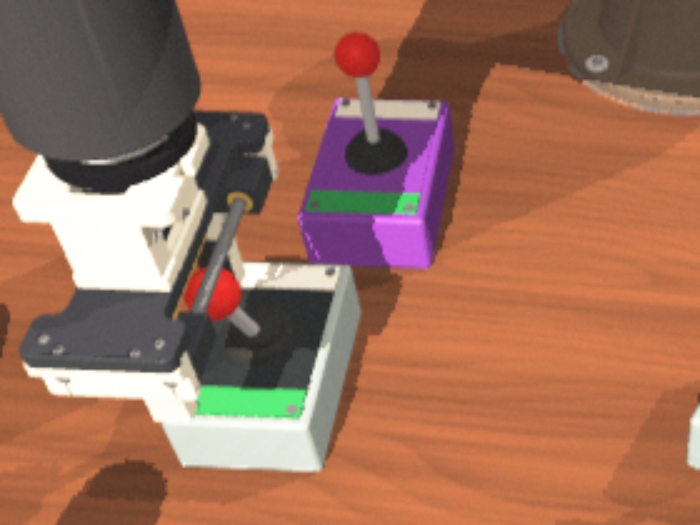

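The crop shows the lever tilted well over towards green, with the knob at (213,292). The 3.1 N reading matches about 0.4 rad. Next I hold, then ease back to centre and lift away.

Call:
drive_tool(
  rows=[
    {"x":0,"y":0,"z":0,"spin":0,"fingers":1},
    {"x":0,"y":0,"z":0,"spin":0,"fingers":1},
    {"x":0,"y":0,"z":0,"spin":0,"fingers":1},
    {"x":0,"y":0,"z":0,"spin":0,"fingers":1},
    {"x":0,"y":0,"z":0,"spin":0,"fingers":1},
    {"x":0,"y":0,"z":0,"spin":0,"fingers":1},
    {"x":0,"y":0,"z":0,"spin":0,"fingers":1},
  ],
)

```text
time_s: 4.5
tcp_pos: [0.5424, -0.2559, 0.1464]
eef_rot: [180.0, 0.0, -85.5]
contact_force: [-3.3, -0.8, -1.6]
gripper_width: 0.088
gripper_force: 2.0
```

Call:
drive_tool(
  rows=[
    {"x":0,"y":0.015,"z":0,"spin":0,"fingers":1},
    {"x":0,"y":0.03,"z":0,"spin":0,"fingers":1},
    {"x":0,"y":0.045,"z":0,"spin":0,"fingers":1},
    {"x":0,"y":0.058,"z":0,"spin":0,"fingers":1},
    {"x":0,"y":0.066,"z":0,"spin":0,"fingers":1},
    {"x":0,"y":0.066,"z":0,"spin":0,"fingers":1},
    {"x":0,"y":0.066,"z":-0.03,"spin":0,"fingers":1},
    {"x":0,"y":0.066,"z":-0.07,"spin":0,"fingers":1},
    {"x":0,"y":0.066,"z":-0.12,"spin":0,"fingers":1},
    {"x":0,"y":0.066,"z":-0.12,"spin":0,"fingers":1},
  ],
)

```text
time_s: 5.75
tcp_pos: [0.4792, -0.2618, 0.271]
eef_rot: [-179.6, -0.2, -85.5]
contact_force: [0.2, -0.1, -0.2]
gripper_width: 0.0876
gripper_force: 0.0
```

Run:
```python
from h import *
s=sensors.get_state();print(s["time_s"],s["tcp_pos"],s["contact_force"],s["gripper_force"])
c,K,Rm,e=cap("wrist"); b=blob(c["pixels"],(282,207),'red',60); print(b,onplane(b[0],K,Rm,e,.155))
cv2.imwrite("pics/w4.png",c["pixels"][:,:,::-1])
```

```text
5.75 [ 0.47921415 -0.26178115  0.27096205] [ 0.24502298 -0.09352155 -0.24417315] 0.0
((286.48345947265625, 213.16116333007812), 22.38137435913086) [ 0.4755376  -0.25712927  0.155     ]
```

View pics/w4.png

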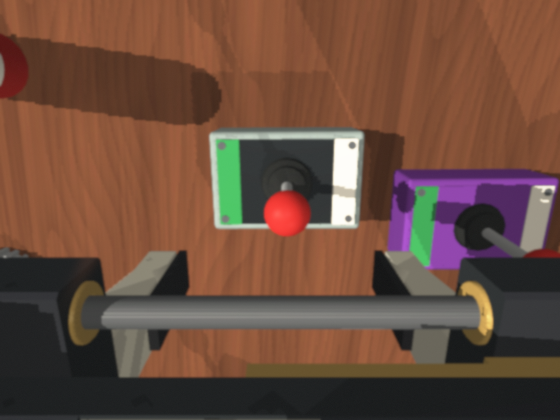

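The wrist view shows the lever upright again, with the knob at (287,213). That maps back to (0.4755, -0.257), its rest position, and the gripper is clear.

```bash
python3 -c "
from plant import r
print(r.close_job())"
```

```text
the job is handed in; nothing more can be done
None
```

I pushed the red lever to about 0.4 rad towards the green band and held it for about a second. It sprang back upright, the arm came away clear without going near the yellow lever, and the job is handed in; no verdict was returned.

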